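# Tuck a board strip under the trimmer's guard and hold it flat for the cut

### The arm

A 7-joint arm with a two-finger parallel gripper is mounted at the origin on the work surface. World frame = base frame: x ahead of the robot, y to its left, z up, the work surface at z = 0. Lengths are in m, angles in rad, forces in N, time in s.
With the tool pointing down it reaches from about 0.4 to 0.9 m from the base axis. Payload 5.5 kg.
Tool frame: the origin (TCP) lies midway between the tips of the shut fingers; the grasp point (between the pads) lies 19 mm behind it; z points along the fingers, y is the line along which they close (so a half turn about z gives the same grasp; the last joint's range is limited). The gripper opens to 85 mm and grips with 20 to 120 N. Pads are 22 mm wide; open, the fingers measure 114 mm over their backs; the gripper's body (76 mm by 85 mm) begins 54 mm behind the grasp point. The pads swing forward as they close: fully open they stand 13 mm farther back than shut.
Start: joints at [1.363, 0.501, -0.427, 1.55, 0.221, 1.138, -0.21], TCP at [0.295, -0.579, 0.231] pointing down, gripper open.
Joint ranges: [-2.88, 2.88], [-0.31, 2.03], [-1.54, 1.56], [0.2, 2.42], [-1.41, 4.55], [0.19, 2.02], [-2.57, 2.57]. Speed limits (rad/s): [2.57, 2.57, 3.14, 3.14, 3.14, 3.14, 3.14].

### API

Orientations are given as [roll, pitch, yaw] about the fixed x, y, z axes, in that order (R = Rz(yaw) Ry(pitch) Rx(roll)).
In Python, from rig import env, cams, close_job gives the robot as it stands.
- The arm moves only by the tool send_rows, never from a script. Its argument "targets" is a list of rows, each an object with "claw": the closure, from -1 (fully open) to 1 (shut); "travel": the shift along the world's x, y, z in units of 50 mm (1.0 is 50 mm), a list of three; "angular": the turn, a rotation vector about the world's x, y, z in units of 8 degrees (1.0 is 8 degrees), a list of three. A call has 1 to 20 rows; each row shifts and turns the commanded pose from where the row before left it; what a row does not reach is not made up. A row lasts 1/10 s, in which the tool goes at most 50 mm and 8.59 degrees, less where a joint would pass 70% of its speed; a pose out of reach is approached as far as the arm can. A call is refused whole if a number of a shift passes 1 or a number of a turn 1, either way. A call with a gripper value outside its range is refused whole. The fingers move at their own pace and stop on an object; "squeeze" is the grip in N (left out, the last holds). Time passes only in rows, so rows that do not move let the fingers close. It gives the time, the measured TCP pose, the force, the opening and the grip force at its end, in the units of the state.
- env.read_state(): the state, without advancing time (a new reading comes with each control period).
- cams.grab_frame(name): name is "scene" or "top" or "wrist"; returns the picture (384x512x3 uint8, red, green, blue); there is no depth.
- cams.get_calibration(name): a dict with "vertical_fov" (degrees; the focal length in pixels is half the picture's height over the tangent of half this angle, whatever the lens; pixels are square), "cx", "cy" (the principal point, pixels), "k1" (the pictures are not rectified: a ray, as slopes to the right and down, at radius r is drawn at 1 + k1 r^2 times it, then the intrinsics apply), "position" and "orientation" of the camera in the world; the wrist camera has in their place "hand_eye" (4x4, takes a point from camera to tool coordinates, whose origin is the TCP and whose axes are the flange's). Camera axes: x right, y up, looking along -z (the intrinsics and any distortion apply to the point x, -y, -z); pixel columns grow to the right and rows downward; lengths in m; the calibration is good to about 2 mm. A picture is of the moment at which its call begins: read the wrist's pose just before it. get_calibration takes no time and is no camera call.
- close_job(): hands the job in; it is judged then, once.
The state is a dict: "t": time; "joint_positions": joint angles; "joint_velocities": joint speeds; "joint_efforts": joint torques, N m; "position": TCP position; "ee_rot": TCP orientation; "contact_force": force on the tool from outside, world axes, zero at the start; "wrist_torque": the same for the moment, N m; "grip_width": finger opening in m; "gripper_force": force on a finger pad.
Only numpy, scipy, OpenCV 4.12 (cv2) and the standard library are available. Lean on these libraries where they do the work, as an engineer would, in place of code of your own. Each camera call takes 0.05 s, during which the arm holds its last target. There are 200 camera calls.

### The job

Set the loose strip of kraft board up for trimming on the rotary trimmer: lay it flat on the bed and slide one of its short ends under the clear guard strip, near the middle of the bed and square to the cutting edge, until about a centimetre sticks out past the cutting edge. Do not lift the guard on the way, leave the cutting head where it is parked and leave the other things on the desk alone. Then press the strip firmly flat onto the bed and finish while still pressing it down: the program ends holding it like that, ready for the cut.

Things in the scene. Friction and masses are not known exactly. Their poses are not given: they have to be found in the camera images.
- strip: Loose rectangular strip of stiff brown kraft board, 200 mm long (its x), 46 mm wide (its y), 5 mm thick, about 40 g, the same at both ends; it starts lying flat on the desk, left or right of the trimmer. Origin: centre of its underside; z up.
- bed: Level grey bed of the rotary trimmer, ruled with white lines; trimmer and bed are fixed. Origin: middle of the steel cutting edge, on the bed's top face, 22 mm above the desk. x points outward, square across the cutting edge (away from the robot, give or take the yaw), z up: the bed spans x -228 to 0, y -160 to 160 mm. A fence 4 mm high lies along its y = +152 to 160 mm side.
- guard_lip (a point): Middle of the flared front lip of the clear plastic guard: bed x = -56 mm, about 13 mm above the bed (12 mm clear beneath). The guard lies along the cutting edge below the rail, 300 mm long, flat from bed x = -46 to -2 mm, underside 8 mm above the bed: a 5 mm board slides under with 3 mm to spare.
- guard (a joint): How far the guard is lifted off its seat, in m: 0 at rest; it floats on light springs (about 0.6 N lifts it off, another 0.12 N per mm), up to 12 mm.
- head_top (a point): Top of the round grey knob of the black cutting head, which is parked on the rail near the end at bed y = -128 to -98 mm; the head is 46 mm long along the rail and its knob's top is 66 mm above the bed. It slides along the rail when pushed with about 3 N.
- ink_pad: Bystander: closed black stamp pad, 70 x 105 x 20 mm, lying beyond the work. Origin: centre of its underside.
- stamp: Bystander: rubber stamp with a wooden block 30 x 64 mm and a turned handle, 55 mm tall, standing beyond the work. Origin: centre of its underside.
- jar: Bystander: clear glass jar with a white cap, 66 mm across, 85 mm tall, standing beyond the work. Origin: centre of its underside.
- rail_mid (a point): Middle of the top face of the fixed aluminium rail over the guard, 43 mm above the bed at bed x = -28 mm. The rail is 20 mm wide, 14 mm thick, parallel to the cutting edge, and ends in black brackets at bed y = -160 and +160 mm, x -60 to 0 mm, up to 56 mm above the bed.
Not all that is in view belongs to the job. Of the things that look like the strip, the largest one is meant.

How it is judged:
By the outcome, as a careful person would: the job done as asked, in the order asked, and still so for the second after the job is handed in, while the arm keeps its last pose, push and grip.
It also fails if it takes over 48 s, if anything falls off the work surface, if the arm or the gripper's body presses on something with over 40 N, if the wrist force passes 120 N, or if a joint passes its speed limit or range.

## Working session

There is one attempt and no reset: what is moved stays moved. The work goes in short steps, Python scripts to look and compute and a tool call to move; the robot and the scene stay as the last step left them, time stands still between calls to the robot, and variables do not carry over. Pictures are saved under pics/ and viewed, at most 12 in all, crops included, and the job is handed in when it is done.

Besides the shell and the picture viewer there is one more tool, called after "Emit:" as name(argument=value, ...) on one line, values as JSON. send_rows: Moves the arm, as the interface text tells. Its arguments: {"type":"object","properties":{"targets":{"type":"array"},"squeeze":{"type":"number"}},"required":["targets"]}

```bash
mkdir -p pics; ls
cat > h.py <<'E'
import numpy as np, cv2
from scipy.spatial.transform import Rotation as R
from rig import env, cams, close_job
def K(c,shape=(384,512)):
    f=shape[0]/2/np.tan(np.radians(c['vertical_fov'])/2); return f
def pose(name,st=None):
    c=cams.get_calibration(name)
    if name=='wrist':
        T=np.eye(4);T[:3,:3]=R.from_euler('xyz',st['ee_rot']).as_matrix();T[:3,3]=st['position']
        T=T@np.array(c['hand_eye']); return c,T[:3,:3],T[:3,3]
    o=np.array(c['orientation'],float)
    r=o if o.shape==(3,3) else R.from_euler('xyz',o).as_matrix()
    return c,r,np.array(c['position'])
def ray(name,uv,st=None):
    c,r,p=pose(name,st);f=K(c)
    Km=np.array([[f,0,c['cx']],[0,f,c['cy']],[0,0,1]])
    n=cv2.undistortPoints(np.array(uv,float).reshape(-1,1,2),Km,np.array([c['k1'],0,0,0.])).reshape(-1,2)
    d=np.c_[n[:,0],-n[:,1],-np.ones(len(n))]@r.T
    return p,d
def onplane(name,uv,z,st=None):
    p,d=ray(name,uv,st); return p+d*((z-p[2])/d[:,2])[:,None]
def proj(name,P,st=None):
    c,r,p=pose(name,st);f=K(c);q=(np.atleast_2d(P)-p)@r
    a=np.c_[q[:,0]/-q[:,2],-q[:,1]/-q[:,2]];s=1+c['k1']*(a**2).sum(1)
    return a*s[:,None]*f+[c['cx'],c['cy']]
def save(name,im): cv2.imwrite('pics/'+name+'.png',im[:,:,::-1])
E
python3 - <<'E'
from h import *
s=env.read_state();print(s)
for n in ('scene','top','wrist'):
    print(n,cams.get_calibration(n))
    save(n+'0',cams.grab_frame(n))
a=[cv2.imread(f'pics/{n}0.png') for n in('scene','top')]
cv2.imwrite('pics/a.png',cv2.resize(a[1],(800,600)))
E
```

```text
pics
{'t': 0.0, 'joint_positions': array([ 1.36318232,  0.50187075, -0.42679297,  1.55143412,  0.22084315,
        1.13829373, -0.21032054]), 'joint_velocities': array([ 4.17221081e-04, -1.60767442e-03, -1.46715695e-03,  1.30406969e-03,
        9.30894127e-04, -1.18077925e-03, -2.42000562e-05]), 'joint_efforts': array([ 8.90694264e-04, -5.69531894e+01, -5.81631348e+00, -2.80939060e+01,
        1.04408094e-02,  1.18664341e-02, -7.72977245e-06]), 'position': array([ 0.29448809, -0.5786967 ,  0.23025175]), 'ee_rot': array([-3.13965337e+00, -3.76950977e-05,  4.70864811e-01]), 'contact_force': array([ 0.80458282, -0.13293178,  0.53564432]), 'wrist_torque': array([-0.01403257, -0.06947305, -0.01531711]), 'gripper_force': 0.0, 'grip_width': 0.08570308213632272}
scene {'vertical_fov': 55.70826440369915, 'cx': 255.26409913934816, 'cy': 192.14234332313777, 'k1': -0.01194353111313471, 'position': array([1.3456699 , 0.1971967 , 0.59400243]), 'orientation': array([0.99108585, 0.01394507, 1.75734181])}
top {'vertical_fov': 53.969124239798695, 'cx': 257.1362186357519, 'cy': 190.2324863746595, 'k1': -0.10491389920988399, 'position': array([0.44636466, 0.01561901, 1.14758228]), 'orientation': array([ 0.11318383,  0.02502179, -1.56243409])}
wrist {'vertical_fov': 66.26535269338353, 'cx': 251.67172467551234, 'cy': 192.61618100801118, 'k1': -0.062108935434417305, 'hand_eye': array([[-6.05364607e-04,  9.47234936e-01,  3.20539561e-01,
         8.24195422e-02],
       [ 9.99999817e-01,  5.67108213e-04,  2.12703181e-04,
         1.16769963e-03],
       [ 1.96992659e-05,  3.20539631e-01, -9.47235105e-01,
        -1.42382799e-01],
       [ 0.00000000e+00,  0.00000000e+00,  0.00000000e+00,
         1.00000000e+00]])}
```

View pics/a.png

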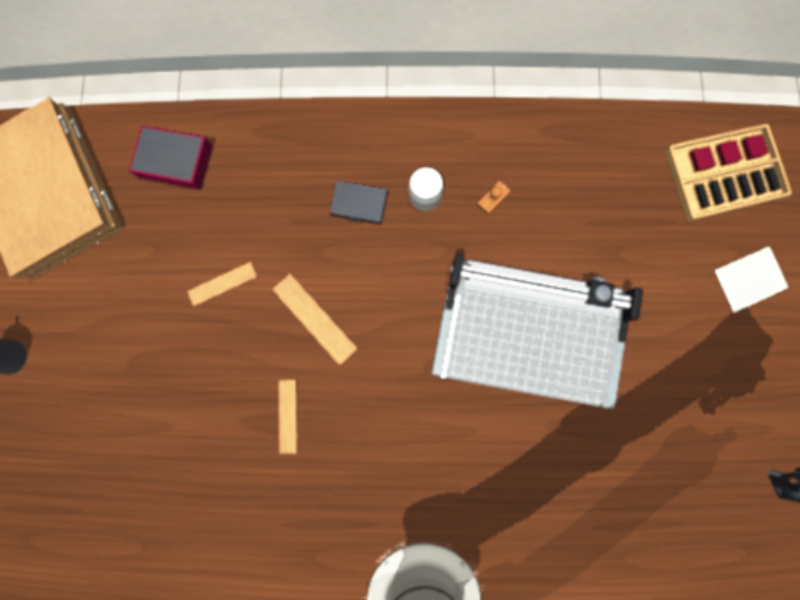

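View pics/scene0.png

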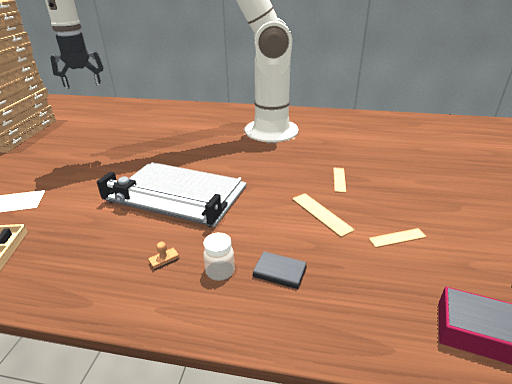

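Top view (800 px scale): three loose kraft pieces could be the strip. A is at (222,284), B at (315,319) and C at (288,416). B is the largest. The trimmer bed spans about (440..635, 260..405), with the head knob at (603,292). I'll measure all three pieces and the bed.

Run:
```python
from h import *
im=cv2.imread('pics/top0.png')[:,:,::-1]
hsv=cv2.cvtColor(im,cv2.COLOR_RGB2HSV)
for u,v in [(142,182),(202,204),(184,266),(330,230)]: print(hsv[v,u],im[v,u])
m=((hsv[...,2]>185)&(hsv[...,1]>70)&(hsv[...,1]<170)).astype(np.uint8)
cs,_=cv2.findContours(m,cv2.RETR_EXTERNAL,cv2.CHAIN_APPROX_NONE)
for c in cs:
    if cv2.contourArea(c)<300: continue
    P=onplane('top',c[:,0,:],0.005)[:,:2]
    (ctr,wh,a)=cv2.minAreaRect((P*1000).astype(np.float32))
    mo=cv2.moments(c); cc=onplane('top',[[mo['m10']/mo['m00'],mo['m01']/mo['m00']]],.005)[0]
    b=cv2.boxPoints((ctr,wh,a)); e=b[1]-b[0] if np.linalg.norm(b[1]-b[0])>np.linalg.norm(b[2]-b[1]) else b[2]-b[1]
    print(mo['m10']/mo['m00'],mo['m01']/mo['m00'],np.round(cc*1000,1),np.round(ctr,1),np.round(wh,1),'long dir deg',np.degrees(np.arctan2(e[1],e[0])))
# crops x4
cv2.imwrite('pics/bed0.png',cv2.resize(im[150:270,265:425,::-1],(800,600),interpolation=cv2.INTER_CUBIC))
cv2.imwrite('pics/strip0.png',cv2.resize(im[160:300,110:240,::-1],(520,560),interpolation=cv2.INTER_CUBIC))
```

```text
[ 18 117 246] [246 201 133]
[ 18 117 246] [246 202 133]
[ 19 117 247] [247 206 134]
[ 78   6 206] [201 206 204]
183.59391395592866 266.1115774746415 [344.1 265.7   5. ] [343.2 265.9] [141.1  33.8] long dir deg 1.3519688
201.0910485933504 203.9365728900256 [532.9 216.3   5. ] [533.9 217. ] [202.8  48.6] long dir deg 42.90529
141.50132425274307 181.28755202421488 [602.1 405.8   5. ] [602.1 405.8] [ 35.2 142.1] long dir deg -65.22145
466.9464477355655 108.80135222150676 [ 843.2 -627.2    5. ] [ 844.6 -630.4] [161.  231.7] long dir deg -75.93394
25.05082994941939 120.72451378499679 [804.8 820.6   5. ] [817.2 849.2] [330.4 233.8] long dir deg 28.524231
```

View pics/bed0.png

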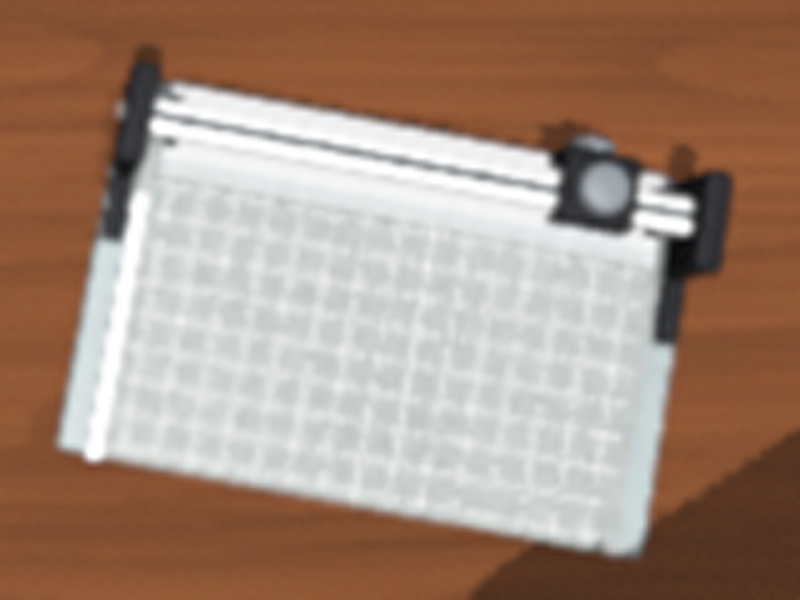

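View pics/strip0.png

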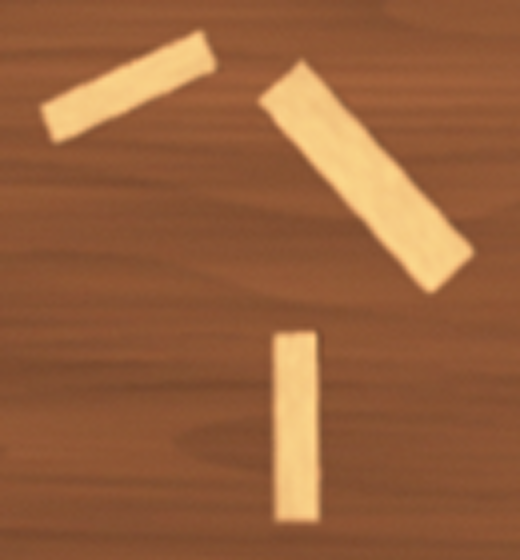

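The strip is B: measured at 203 x 49 mm against the stated 200 x 46, centre (0.533, 0.217), long axis at 43°. A and C are only 142 mm and 141 mm long. The bed crop shows the rail, the head knob at (605,188) and the fence on the left at (90..140, 195..460). Next I'll estimate the bed roughly and refine it with the wrist camera.

Run:
```python
from h import *
q=lambda l:np.array(l,float)/5+[265-.4,150-.4]
n=['near edge L(blue)','near R','fence near','fence far']
P=onplane('top',q([[58,450],[640,557],[93,460],[141,195]]),.022)
for a,b in zip(n,P):print(a,np.round(b*1000,1))
print('near width',np.linalg.norm(P[0]-P[1])*1000)
d=P[0]-P[1];print('yaw from near edge',np.degrees(np.arctan2(-d[0],d[1])))
d=P[3]-P[2];print('yaw from fence',np.degrees(np.arctan2(d[1],d[0])))
Q=onplane('top',q([[150,118],[690,222]]),.065);print(np.round(Q*1000,1))
d=Q[0]-Q[1];print('yaw rail',np.degrees(np.arctan2(-d[0],d[1])))
H=onplane('top',q([[606,188]]),.088);print('knob',H)
yaw=np.radians(-11);X=np.array([np.cos(yaw),np.sin(yaw)])
mid=(P[0]+P[1])/2; print('origin from near mid',mid[:2]+.228*X)
```

```text
near edge L(blue) [427.2 -12.9  22. ]
near R [ 364.9 -359.1   22. ]
fence near [421.4 -33.6  22. ]
fence far [579.6 -62.2  22. ]
near width 351.76342340264995
yaw from near edge -10.192062097847115
yaw from fence -10.239215803735007
[[ 619.6  -64.6   65. ]
 [ 560.5 -379.2   65. ]]
yaw rail -10.626717675853396
knob [[ 0.57731376 -0.32265991  0.088     ]]
origin from near mid [ 0.61987283 -0.22949626]
```

Emit:
send_rows(targets=[{"claw":-1,"travel":[0.58,0.7,0.3],"angular":[0,0,0]},{"claw":-1,"travel":[0.58,0.7,0.3],"angular":[0,0,0]},{"claw":-1,"travel":[0.58,0.7,0.3],"angular":[0,0,0]},{"claw":-1,"travel":[0.58,0.7,0.3],"angular":[0,0,0]},{"claw":-1,"travel":[0.58,0.7,0.3],"angular":[0,0,0]},{"claw":-1,"travel":[0.58,0.7,0],"angular":[0,0,0]},{"claw":-1,"travel":[0.58,0.7,0],"angular":[0,0,0]},{"claw":-1,"travel":[0.58,0.7,0],"angular":[0,0,0]},{"claw":-1,"travel":[0.58,0.7,0],"angular":[0,0,0]},{"claw":-1,"travel":[0.58,0.7,0],"angular":[0,0,0]},{"claw":-1,"travel":[0.5,0.7,0],"angular":[0,0,0]},{"claw":-1,"travel":[0,0,0],"angular":[0,0,0]},{"claw":-1,"travel":[0,0,0],"angular":[0,0,0]},{"claw":-1,"travel":[0,0,0],"angular":[0,0,0]}])

```text
t: 1.55
position: [0.6091, -0.1958, 0.3058]
ee_rot: [3.141, 0.001, 0.469]
contact_force: [1.4, -0.8, 0.0]
grip_width: 0.0857
gripper_force: 0.0
```

Run:
```python
from h import *
import pickle
s=env.read_state();im=cams.grab_frame('wrist');pickle.dump((s,im),open('w1.pkl','wb'))
print(s['t'],s['position'],s['ee_rot'],s['contact_force'],s['joint_velocities'].max())
cv2.imwrite('pics/w1.png',cv2.resize(im[:,:,::-1],(800,600),interpolation=cv2.INTER_CUBIC))
```

```text
1.55 [ 0.60907995 -0.19580958  0.30580315] [3.14142085e+00 1.46876854e-03 4.69156996e-01] [ 1.38376424 -0.84275178  0.02900874] 0.02008193456202113
```

View pics/w1.png

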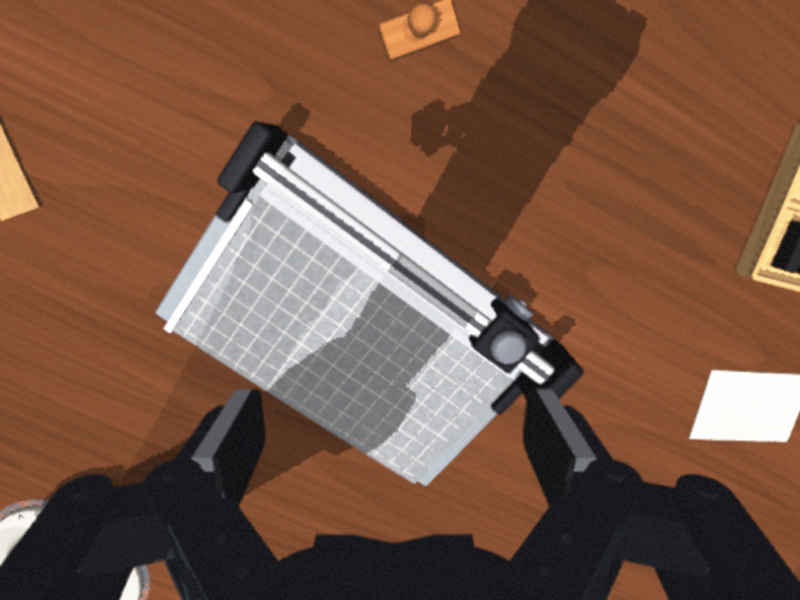

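The wrist view (800 px scale) shows the cutting edge as a straight line from (300,138) to (498,282). The near edge runs from (158,315) to (425,486), the fence from (250,205) to (170,328), and the rail and knob are clear.

Run:
```python
from h import *
import pickle
s,im=pickle.load(open('w1.pkl','rb'))
# subpixel edge refinement along a segment (800-scale): strongest gradient within +-4px of the raw image
g=cv2.GaussianBlur(cv2.cvtColor(im,cv2.COLOR_RGB2GRAY),(0,0),1).astype(np.float32)
def refine(a,b,lo=.08,hi=.92,w=5):
    a,b=[(np.array(x)+.5)/1.5625-.5 for x in(a,b)];t=(b-a)/np.linalg.norm(b-a);n=np.array([-t[1],t[0]])
    k=np.arange(-w,w+.01,.1);pts=[]
    for f in np.linspace(lo,hi,40):
        p=a+f*(b-a)+k[:,None]*n
        v=cv2.remap(g,p[:,0].astype(np.float32)[None],p[:,1].astype(np.float32)[None],1)[0]
        i=np.abs(np.gradient(v)).argmax();pts.append(p[i])
    return np.array(pts)
def line(P):
    o=cv2.fitLine(P[:,:2].astype(np.float32)*1000,cv2.DIST_HUBER,0,.01,.01).ravel()
    r=(P[:,:2]*1000-o[2:])@[-o[1],o[0]];return o[:2],o[2:],np.median(abs(r))
for nm,a,b,z in [('cut',(305,142),(490,276),.022),('near',(175,326),(410,477),.022),('near@0',(175,326),(410,477),0.011)]:
    d,p,r=line(onplane('wrist',refine(a,b),z,s)); 
    if d[1]<0:d=-d
    print(nm,'yaw',np.degrees(np.arctan2(-d[0],d[1])),'pt',p,'res',r)
sc=lambda l:(np.array(l)+.5)/1.5625-.5
F=onplane('wrist',sc([[250,205],[170,328],[158,315],[425,486]]),.024,s);print(np.round(F*1000,1))
print('knob',onplane('wrist',sc([[509,347]]),.088,s))
```

```text
cut yaw -8.962414 pt [ 627.83997 -191.87218] res 0.13713530946152747
near yaw -10.482685 pt [ 397.31006 -188.09853] res 0.42666378166901
near@0 yaw -10.482671 pt [ 389.92642 -188.8377 ] res 0.4376914166004623
[[ 578.4  -65.1   24. ]
 [ 427.3  -36.1   24. ]
 [ 435.2  -20.7   24. ]
 [ 371.9 -357.5   24. ]]
knob [[ 0.58185426 -0.32225778  0.088     ]]
```

Emit:
send_rows(targets=[{"claw":-0.4,"travel":[-0.18,0.8,-0.35],"angular":[0,0,1]},{"claw":-0.4,"travel":[-0.18,0.8,-0.35],"angular":[0,0,1]},{"claw":-0.4,"travel":[-0.18,0.8,-0.35],"angular":[0,0,0]},{"claw":-0.4,"travel":[-0.18,0.8,-0.35],"angular":[0,0,0]},{"claw":-0.4,"travel":[-0.18,0.8,-0.35],"angular":[0,0,0]},{"claw":-0.4,"travel":[-0.18,0.8,-0.35],"angular":[0,0,0]},{"claw":-0.4,"travel":[-0.18,0.8,-0.35],"angular":[0,0,0]},{"claw":-0.4,"travel":[-0.18,0.8,-0.35],"angular":[0,0,0]},{"claw":-0.4,"travel":[-0.18,0.8,-0.35],"angular":[0,0,0]},{"claw":-0.4,"travel":[-0.18,0.8,-0.35],"angular":[0,0,0]},{"claw":-0.4,"travel":[0,0,0],"angular":[0,0,0]},{"claw":-0.4,"travel":[0,0,0],"angular":[0,0,0]},{"claw":-0.4,"travel":[0,0,0],"angular":[0,0,0]}])

```text
t: 2.9
position: [0.521, 0.2033, 0.1315]
ee_rot: [3.14, 0.0, 0.747]
contact_force: [1.2, -1.0, 0.6]
grip_width: 0.06
gripper_force: 0.0
```

```bash
cat >> h.py <<'E'
def grab(tag):
    import pickle
    s=env.read_state();im=cams.grab_frame('wrist');pickle.dump((s,im),open(tag+'.pkl','wb'))
    cv2.imwrite(f'pics/{tag}.png',cv2.resize(im[:,:,::-1],(800,600),interpolation=cv2.INTER_CUBIC));return s,im
def kraft(im):
    hsv=cv2.cvtColor(im,cv2.COLOR_RGB2HSV)
    m=((hsv[...,2]>185)&(hsv[...,1]>60)&(hsv[...,1]<170)&(hsv[...,0]<28)).astype(np.uint8)
    cs,_=cv2.findContours(m,cv2.RETR_EXTERNAL,cv2.CHAIN_APPROX_NONE);return sorted(cs,key=cv2.contourArea)[::-1]
E
python3 - <<'E'
from h import *
s,im=grab('w2');print(s['t'],s['position'],s['ee_rot'],s['grip_width'],s['joint_positions'])
for c in kraft(im)[:2]:
    P=onplane('wrist',c[:,0,:],.005,s)[:,:2]
    print(c[:,0].min(0),c[:,0].max(0));print(cv2.minAreaRect((P*1000).astype(np.float32)))
E
```

```text
2.9 [0.52098227 0.20334994 0.13150144] [3.14016813e+00 3.21770292e-04 7.46876097e-01] 0.060006325036127496 [ 0.11796544  0.52325424 -0.69170115  1.86071695  0.41853856  0.90697066
 -1.59574409]
[222  45] [278 257]
((536.1362915039062, 217.41549682617188), (201.50442504882812, 47.16045379638672), 42.858428955078125)
[ 56 207] [144 305]
((345.6557922363281, 265.4556884765625), (140.8282928466797, 33.32545471191406), 1.8724579811096191)
```

View pics/w2.png

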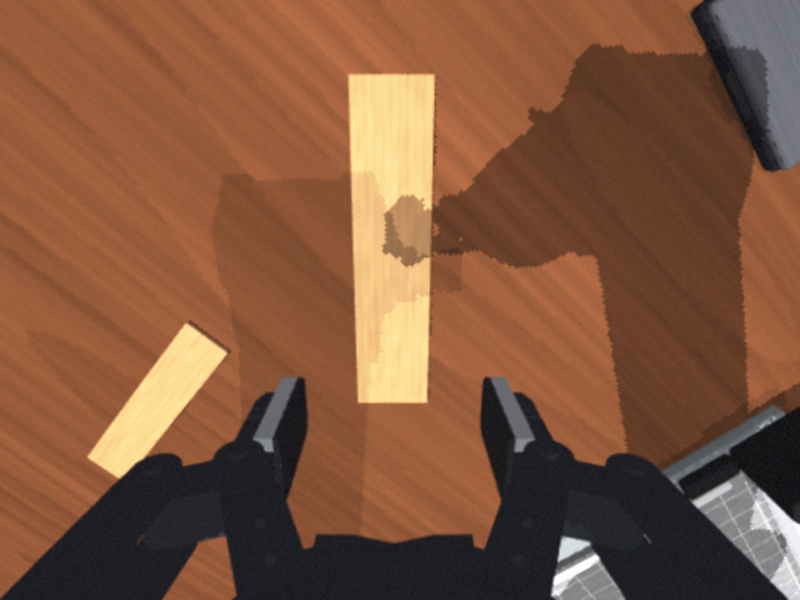

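Emit:
send_rows(targets=[{"claw":-0.4,"travel":[0,0,-0.7],"angular":[0,0,0]},{"claw":-0.4,"travel":[0,0,-0.7],"angular":[0,0,0]},{"claw":-0.4,"travel":[0,0,-0.7],"angular":[0,0,0]},{"claw":-0.4,"travel":[0,0,-0.3],"angular":[0,0,0]},{"claw":-0.4,"travel":[0,0,-0.2],"angular":[0,0,0]},{"claw":-0.4,"travel":[0,0,0],"angular":[0,0,0]},{"claw":-0.4,"travel":[0,0,0],"angular":[0,0,0]}])

```text
t: 3.65
position: [0.521, 0.206, 0.0026]
ee_rot: [3.141, -0.002, 0.75]
contact_force: [0.8, -0.8, 0.7]
grip_width: 0.0601
gripper_force: 0.0
```

Emit:
send_rows(targets=[{"claw":-0.4,"travel":[0,0,-0.06],"angular":[0,0,0]},{"claw":-0.4,"travel":[0,0,0],"angular":[0,0,0]}])

```text
t: 3.85
position: [0.5206, 0.2059, -0.0008]
ee_rot: [3.141, -0.002, 0.75]
contact_force: [0.2, -0.6, 0.0]
grip_width: 0.0598
gripper_force: 0.0
```

Emit:
send_rows(squeeze=30, targets=[{"claw":-0.3,"travel":[0,-0.04,0],"angular":[0,0,0]},{"claw":-0.2,"travel":[0,0,0],"angular":[0,0,0]},{"claw":-0.1,"travel":[0,0,0],"angular":[0,0,0]},{"claw":0.1,"travel":[0,0,0],"angular":[0,0,0]},{"claw":0.1,"travel":[0,0,0],"angular":[0,0,0]},{"claw":0.1,"travel":[0,0,0],"angular":[0,0,0]}])

```text
t: 4.45
position: [0.52, 0.2037, -0.0013]
ee_rot: [3.141, -0.0, 0.75]
contact_force: [-1.3, -1.4, 6.1]
grip_width: 0.0448
gripper_force: 30.5
```

Emit:
send_rows(targets=[{"claw":0.1,"travel":[0,0,0.3],"angular":[0,0,0]},{"claw":0.1,"travel":[0,0,0.7],"angular":[0,0,0]},{"claw":0.1,"travel":[0,0,0.8],"angular":[0,0,0]},{"claw":0.1,"travel":[0,0,0.6],"angular":[0,0,0]},{"claw":0.1,"travel":[-0.1,-0.5,0],"angular":[0,0,-0.4]},{"claw":0.1,"travel":[-0.17,-0.8,0],"angular":[0,0,-0.7]},{"claw":0.1,"travel":[-0.17,-0.8,0],"angular":[0,0,-0.8]},{"claw":0.1,"travel":[-0.17,-0.8,0],"angular":[0,0,-0.8]},{"claw":0.1,"travel":[-0.17,-0.8,0],"angular":[0,0,-0.8]},{"claw":0.1,"travel":[-0.17,-0.8,0],"angular":[0,0,-0.8]},{"claw":0.1,"travel":[-0.17,-0.8,0],"angular":[0,0,-0.7]},{"claw":0.1,"travel":[-0.17,-0.8,0],"angular":[0,0,-0.6]},{"claw":0.1,"travel":[-0.17,-0.8,0],"angular":[0,0,-0.5]},{"claw":0.1,"travel":[-0.17,-0.8,0],"angular":[0,0,-0.36]},{"claw":0.1,"travel":[-0.17,-0.5,0],"angular":[0,0,-0.2]},{"claw":0.1,"travel":[0,-0.6,0],"angular":[0,0,0]},{"claw":0.1,"travel":[0,0,0],"angular":[0,0,0]},{"claw":0.1,"travel":[0,0,0],"angular":[0,0,0]}])

```text
t: 6.25
position: [0.4299, -0.2366, 0.1188]
ee_rot: [-3.141, -0.001, -0.181]
contact_force: [1.2, 1.2, -0.7]
grip_width: 0.0446
gripper_force: 31.0
```

Run:
```python
from h import *
s,im=grab('w3');print(s['t'],s['position'],s['ee_rot'],s['grip_width'],s['contact_force'])
c=kraft(im)[0]
P=onplane('wrist',c[:,0,:],s['position'][2]+.004,s)[:,:2]
print(c[:,0].min(0),c[:,0].max(0));print(cv2.minAreaRect((P*1000).astype(np.float32)))
```

```text
6.25 [ 0.42994347 -0.23655463  0.11884017] [-3.14132131e+00 -6.83641483e-04 -1.81290375e-01] 0.04456265730568813 [ 1.15182385  1.18187175 -0.65869995]Traceback (most recent call last):
  File "<stdin>", line 3, in <module>
IndexError: list index out of range
```

View pics/w3.png

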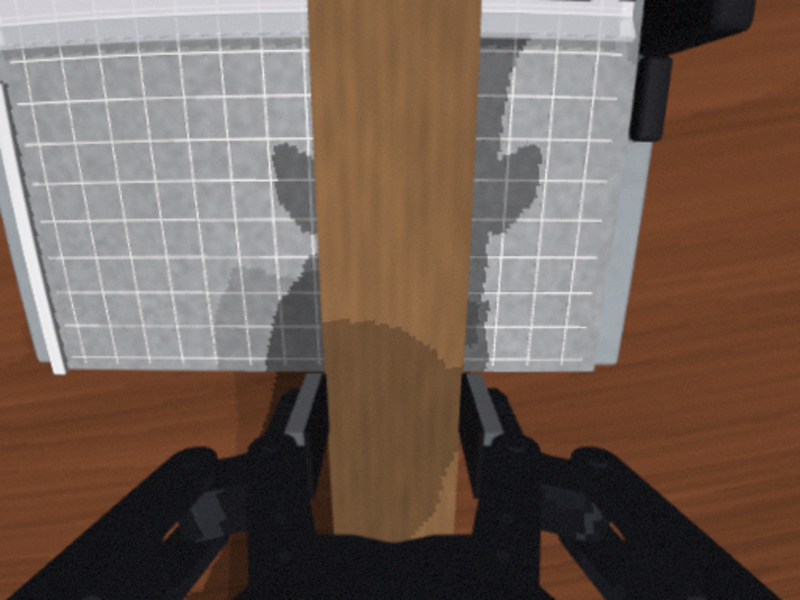

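The strip is held squarely in the fingers (edges at about columns 320 and 465). The gripper is about 40 mm too far to bed -y, because I sent extra y rows. Next I'll measure the grid's yaw against the strip's.

Run:
```python
from h import *
import pickle
s,im=pickle.load(open('w3.pkl','rb'))
g=cv2.cvtColor(im,cv2.COLOR_RGB2GRAY)
L=cv2.createLineSegmentDetector().detect(g)[0].reshape(-1,4)
L=L[np.hypot(L[:,0]-L[:,2],L[:,1]-L[:,3])>22]
def ang(z,sel):
    A=onplane('wrist',L[sel][:,:2],z,s);B=onplane('wrist',L[sel][:,2:],z,s);d=B-A
    return np.degrees(np.arctan2(d[:,1],d[:,0])),np.linalg.norm(d[:,:2],axis=1)*1000,(A+B)/2
top=np.minimum(L[:,1],L[:,3])
a,l,m=ang(.022,(L[:,1]<232)&(L[:,3]<232))
for nm,c in(('along x',0),('along y',90)):
    r=(a-c+90)%180-90; k=np.abs(r+10.3)<3
    print(nm,k.sum(),'median',np.median(r[k]),'wmean',np.average(r[k],weights=l[k]))
z=s['position'][2]+.006
a,l,m=ang(z,slice(None)); 
X=R.from_euler('xyz',s['ee_rot']).as_matrix()
off=(m-s['position'])@X
for i in np.where((abs(abs(off[:,1])-.023)<.004)&(l>20)&(off[:,0]>.0))[0]:
    print(np.round(L[i]),'ang',((a[i]+90)%180)-90,'len',l[i],'tool xy',np.round(off[i]*1000,1))
# near edge & position of bed in world
for sg in L:
    P=onplane('wrist',sg.reshape(2,2),.022,s)
    d=P[1]-P[0]
    if np.linalg.norm(d)>.06: print('long',np.round(sg),np.round(P[:,:2].ravel()*1000,1),round((np.degrees(np.arctan2(d[1],d[0]))+45)%180-45,2))
```

```text
along x 25 median -10.452192561356014 wmean -10.523389312281495
along y 15 median -10.538415344579107 wmean -10.451072944446814
[199.  99. 196.   1.] ang -10.981544846969683 len 39.56304852429886 tool xy [100.6 -22.3  -5.9]
[293. 274. 295. 241.] ang -10.220856731531143 len 20.61823651687589 tool xy [ 0.3 23.2 -6. ]
[208. 241. 210. 274.] ang -10.247924543845784 len 20.653894602196175 tool xy [  0.3 -21.7  -6. ]
long [ -1.  96.  34. 241.] [551.2 -50.3 422.3 -26.1] -10.65
long [ 40. 237.  -1.  55.] [424.4 -33.9 580.7 -63.3] -10.63
long [199.  99. 196.   1.] [ 515.  -211.4  583.1 -224.7] -10.98
long [ -1. 133.  24. 232.] [522.6 -37.4 432.7 -20.4] -10.72
long [395. 231. 417.  93.] [ 372.3 -359.7  490.2 -381.3] -10.4
long [ 43. 236. 111. 236.] [ 425.6  -38.   413.6 -102.7] 79.54
long [  4. 383. 113. 288.] [244.8 105.9 359.1 -85.3] 120.88
long [390. 288. 499. 382.] [ 309.7 -354.   135.  -492. ] 38.28
long [386. 383. 355. 342.] [ 175.  -349.1  246.4 -316.1] 24.82
long [147. 342. 117. 383.] [286.2 -97.8 231.5 -41.7] 134.28
long [290. 338. 293. 291.] [ 265.9 -247.9  325.3 -259.6] -11.12
long [  1.  16. 111.   9.] [ 606.8  -74.9  590.6 -161.7] 79.44
long [311.   7. 402.  10.] [ 563.9 -305.6  551.5 -372.4] 79.46
```

Emit:
send_rows(targets=[{"claw":0.1,"travel":[0.06,0.4,0],"angular":[0,0,-0.01]},{"claw":0.1,"travel":[0.07,0.4,0],"angular":[0,0,0]},{"claw":0.1,"travel":[0,0,-0.7],"angular":[0,0,0]},{"claw":0.1,"travel":[0,0,-0.7],"angular":[0,0,0]},{"claw":0.1,"travel":[0,0,-0.3],"angular":[0,0,0]},{"claw":0.1,"travel":[0,0,-0.16],"angular":[0,0,0]},{"claw":0.1,"travel":[0,0,0],"angular":[0,0,0]},{"claw":0.1,"travel":[0,0,0],"angular":[0,0,0]}])

```text
t: 7.1
position: [0.4372, -0.1958, 0.0261]
ee_rot: [-3.142, -0.001, -0.18]
contact_force: [0.0, 0.7, 0.4]
grip_width: 0.0447
gripper_force: 31.0
```

Run:
```python
from h import *
s,im=grab('w4');print(s['t'],s['position'],s['ee_rot'],s['grip_width'],s['contact_force'])
sc=cams.grab_frame('scene')
a=cv2.resize(sc[140:240,80:260,::-1],(540,300),interpolation=cv2.INTER_CUBIC)
b=cv2.resize(im[:,:,::-1],(400,300))
c=np.zeros((600,540,3),np.uint8);c[:300]=a;c[300:,:400]=b
cv2.imwrite('pics/c4.png',c)
```

```text
7.1 [ 0.43717537 -0.19578843  0.02605351] [-3.14154583e+00 -1.13679472e-03 -1.80194922e-01] 0.04469362338183623 [0.04999389 0.68506014 0.35528379]
```

View pics/c4.png

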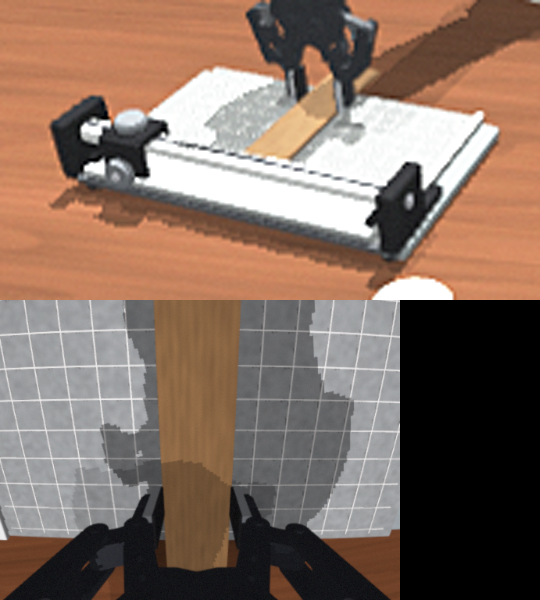

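Emit:
send_rows(targets=[{"claw":0.1,"travel":[0,0,-0.08],"angular":[0,0,-0.02]},{"claw":0.1,"travel":[0,0,0],"angular":[0,0,0]}])

```text
t: 7.4
position: [0.4365, -0.1965, 0.0215]
ee_rot: [3.141, -0.001, -0.185]
contact_force: [0.3, 0.3, -0.1]
grip_width: 0.0445
gripper_force: 31.0
```

Emit:
send_rows(targets=[{"claw":0.1,"travel":[0.1,-0.02,0],"angular":[0,0,0]},{"claw":0.1,"travel":[0.1,-0.02,0],"angular":[0,0,0]},{"claw":0.1,"travel":[0.1,-0.02,0],"angular":[0,0,0]},{"claw":0.1,"travel":[0.1,-0.02,0],"angular":[0,0,0]},{"claw":0.1,"travel":[0.1,-0.02,0],"angular":[0,0,0]},{"claw":0.1,"travel":[0,0,0],"angular":[0,0,0]}])

```text
t: 8.0
position: [0.4625, -0.2014, 0.0214]
ee_rot: [-3.141, -0.001, -0.184]
contact_force: [0.2, 0.1, 0.0]
grip_width: 0.0446
gripper_force: 31.0
```

Run:
```python
from h import *
s=env.read_state();print(s['t'],s['position'],s['ee_rot'],s['grip_width'],s['contact_force'])
sc=cams.grab_frame('scene');tp=cams.grab_frame('top')
c=np.zeros((600,540,3),np.uint8);c[:300]=cv2.resize(sc[140:240,80:260,::-1],(540,300),interpolation=cv2.INTER_CUBIC)
c[300:]=cv2.resize(tp[150:240,270:432,::-1],(540,300),interpolation=cv2.INTER_CUBIC)
cv2.imwrite('pics/c5.png',c)
```

```text
8.0 [ 0.4624953  -0.20138393  0.02138255] [-3.14148170e+00 -1.06258790e-03 -1.83880087e-01] 0.044598670552798696 [0.18979742 0.06546612 0.03235671]
```

View pics/c5.png

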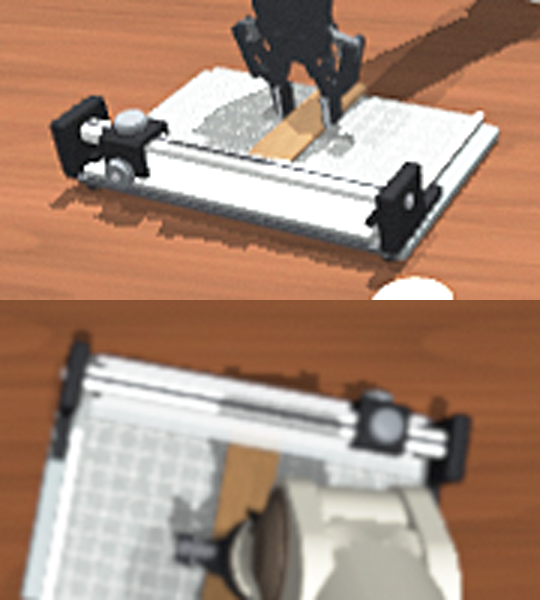

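The scene crop (upper half) shows the guard still seated. The top crop (lower half) shows the strip's nose at the guard lip, around (250,445). All forces are near zero, so I'll keep sliding.

Emit:
send_rows(targets=[{"claw":0.1,"travel":[0.12,-0.022,0],"angular":[0,0,0]},{"claw":0.1,"travel":[0.12,-0.022,0],"angular":[0,0,0]},{"claw":0.1,"travel":[0.12,-0.022,0],"angular":[0,0,0]},{"claw":0.1,"travel":[0.12,-0.022,0],"angular":[0,0,0]},{"claw":0.1,"travel":[0.12,-0.022,0],"angular":[0,0,0]},{"claw":0.1,"travel":[0.12,-0.022,0],"angular":[0,0,0]},{"claw":0.1,"travel":[0.12,-0.022,0],"angular":[0,0,0]},{"claw":0.1,"travel":[0.12,-0.022,0],"angular":[0,0,0]},{"claw":0.1,"travel":[0,0,0],"angular":[0,0,0]},{"claw":0.1,"travel":[0,0,0],"angular":[0,0,0]}])

```text
t: 9.1
position: [0.5093, -0.21, 0.0212]
ee_rot: [-3.142, 0.0, -0.184]
contact_force: [-0.7, -0.3, 0.0]
grip_width: 0.0448
gripper_force: 31.0
```

Run:
```python
from h import *
s,im=grab('w6');print(s['t'],s['position'],s['ee_rot'],s['grip_width'],s['contact_force'])
O=np.array([.6212,-.2316]);X=np.array([.9833,-.1822]);Y=np.array([.1822,.9833])
d=s['position'][:2]-O;print('bed xy',d@X,d@Y)
sc=cams.grab_frame('scene');tp=cams.grab_frame('top');save('s6',sc);save('t6',tp)
c=np.zeros((600,800,3),np.uint8);c[:300,:400]=cv2.resize(sc[160:235,100:200,::-1],(400,300),interpolation=cv2.INTER_CUBIC)
c[:300,400:]=cv2.resize(tp[155:215,310:390,::-1],(400,300),interpolation=cv2.INTER_CUBIC)
c[300:,:400]=cv2.resize(im[:,:,::-1],(400,300))
cv2.imwrite('pics/c6.png',c)
```

```text
9.1 [ 0.509283   -0.20996643  0.02120326] [-3.14154773e+00  3.15938872e-04 -1.83903070e-01] 0.04477495816629362 [-0.66390679 -0.27876916  0.02441341]
bed xy -0.11398962557327719 0.0008810100798882919
```

View pics/c6.png

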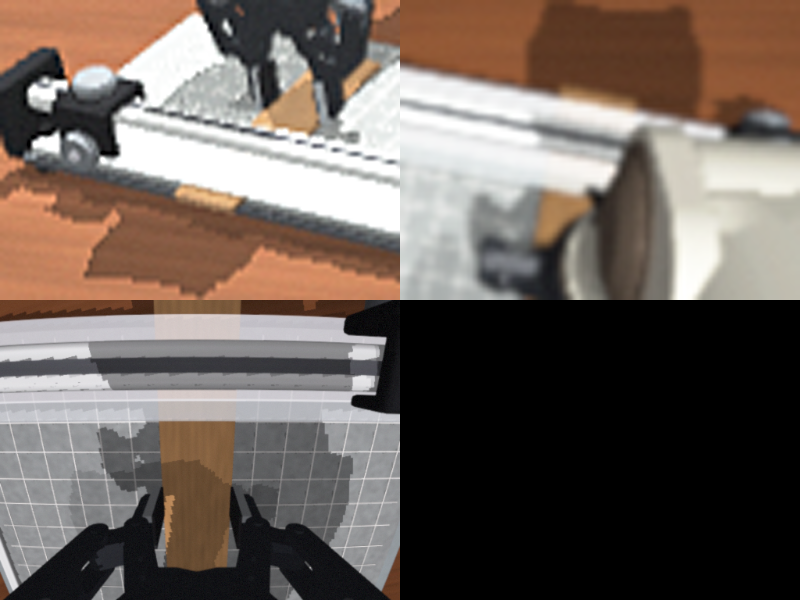

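The nose now shows past the cutting edge: a tan patch in the scene crop at (178..243, 187..210) and in the top crop at (560..640, 88..105). The guard looks seated. I'll measure how far it sticks out.

Run:
```python
from h import *
O=np.array([.6212,-.2316]);X=np.array([.9833,-.1822]);Y=np.array([.1822,.9833])
for n,f in(('top','t6'),('scene','s6')):
    im=cv2.imread(f'pics/{f}.png').astype(np.float32)
    for y in(-.012,-.004,.004,.012):
        xs=np.arange(-.004,.0241,.002)
        P=np.array([[*(O+x*X+y*Y),.027] for x in xs]);uv=proj(n,P).astype(np.float32)
        v=cv2.remap(im,uv[:,:1].copy(),uv[:,1:].copy(),1)[:,0]
        print(n,y,v.sum(1).astype(int)//3)
s=env.read_state()
# wrist: camera far-field rows: where does cut edge sit and how long is it visible ahead
print(np.round(proj('wrist',[[*(O+x*X),.027] for x in(-.002,.005,.01)],s)))
```

```text
top -0.012 [233 195 157 125 103  84  69  63  62  63  63  63  61  60  61]
top -0.004 [223 195 158 130 109  89  73  63  64  64  63  62  62  62  62]
top 0.004 [236 202 168 133 109  89  73  66  62  62  62  61  60  60  61]
top 0.012 [223 196 160 133 112  92  75  64  63  63  62  62  62  61  60]
scene -0.012 [164 175 180 178 164 142 120 109  96  84  76  77  78  81  85]
scene -0.004 [171 180 184 180 173 154 125 101  91  82  78  77  79  80  83]
scene 0.004 [158 171 185 182 172 159 135 109  91  79  74  78  81  82  86]
scene 0.012 [178 181 184 184 169 149 132 119  96  82  78  79  81  80  79]
[[251.  21.]
 [251.   3.]
 [251. -11.]]
```

Emit:
send_rows(targets=[{"claw":0.1,"travel":[0.04,-0.01,0],"angular":[0,0,0]},{"claw":0.1,"travel":[0.05,-0.01,0],"angular":[0,0,0]},{"claw":0.1,"travel":[0,0,0],"angular":[0,0,0]},{"claw":0.1,"travel":[0,0,0],"angular":[0,0,0]}])

```text
t: 9.65
position: [0.5139, -0.211, 0.0213]
ee_rot: [-3.142, -0.0, -0.184]
contact_force: [-0.7, -0.1, -0.7]
grip_width: 0.045
gripper_force: 31.0
```

Emit:
send_rows(targets=[{"claw":0,"travel":[0,0,0],"angular":[0,0,0]},{"claw":-0.1,"travel":[0,0,0],"angular":[0,0,0]},{"claw":-0.2,"travel":[0,0,0],"angular":[0,0,0]},{"claw":-0.35,"travel":[0,0,0],"angular":[0,0,0]},{"claw":-0.35,"travel":[0,0,0],"angular":[0,0,0]},{"claw":-0.35,"travel":[0,0,0],"angular":[0,0,0]}])

```text
t: 10.25
position: [0.5139, -0.2111, 0.0213]
ee_rot: [3.142, -0.0, -0.184]
contact_force: [0.3, 0.5, 0.1]
grip_width: 0.0576
gripper_force: 0.0
```

Emit:
send_rows(targets=[{"claw":-0.35,"travel":[0,0,0.4],"angular":[0,0,0]},{"claw":-0.35,"travel":[0,0,0.5],"angular":[0,0,0]},{"claw":-0.35,"travel":[-0.8,0.15,0.4],"angular":[0,0,0]},{"claw":1,"travel":[-0.4,0.07,0],"angular":[0,0,0]},{"claw":1,"travel":[0,0,0],"angular":[0,0,0]},{"claw":1,"travel":[0,0,0],"angular":[0,0,0]},{"claw":1,"travel":[0,0,0],"angular":[0,0,0]}])

```text
t: 10.95
position: [0.455, -0.2002, 0.0864]
ee_rot: [-3.142, -0.001, -0.184]
contact_force: [0.3, -0.9, -0.5]
grip_width: 0.0004
gripper_force: 0.0
```

Run:
```python
from h import *
O=np.array([.6212,-.2316]);X=np.array([.9833,-.1822]);Y=np.array([.1822,.9833])
s,w=grab('w7');print(s['t'],s['position'],s['ee_rot'],s['grip_width'],s['contact_force'])
d=s['position'][:2]-O;print('bed xy',d@X,d@Y)
for n in('top','scene'):
    im=cams.grab_frame(n);save(n+'7',im);im=im.astype(np.float32)
    for y in(-.012,.012):
        xs=np.arange(-.004,.0241,.002)
        uv=proj(n,[[*(O+x*X+y*Y),.027] for x in xs]).astype(np.float32)
        print(n,y,cv2.remap(im,uv[:,:1].copy(),uv[:,1:].copy(),1)[:,0].sum(1).astype(int)//3)
```

```text
10.95 [ 0.45497063 -0.20024911  0.08641637] [-3.14153384e+00 -1.20470337e-03 -1.83828321e-01] 0.00040556303019391015 [ 0.34758473 -0.89380507 -0.54101925]
bed xy -0.16916547196285736 0.0005403339467696493
top -0.012 [231 193 157 128 120 115 109  93  77  66  62  61  61  60  60]
top 0.012 [221 193 157 135 123 120 112  99  82  69  61  60  60  58  62]
scene -0.012 [166 177 180 181 180 179 169 155 139 120 103  87  78  80  86]
scene 0.012 [155 167 180 183 184 183 177 155 136 122 103  86  80  78  79]
```

View pics/w7.png

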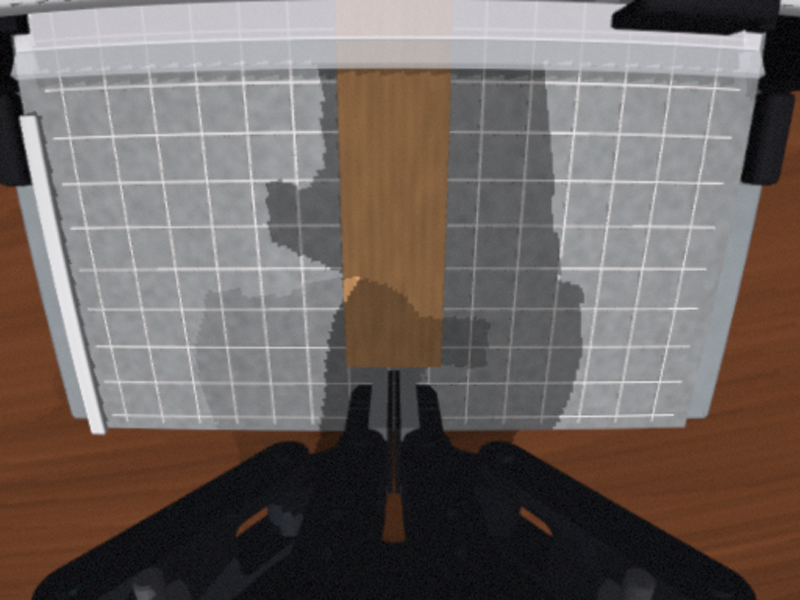

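The wrist view shows the strip flat on the bed and centred, with its rear edge from (347,367) to (441,368) parallel to the ruling, and its nose under the clear guard. The top profile puts the nose at about +10 mm. I'll do a quick squareness check before pressing.

Run:
```python
from h import *
import pickle
s,im=pickle.load(open('w7.pkl','rb'))
O=np.array([.6212,-.2316]);X=np.array([.9833,-.1822]);Y=np.array([.1822,.9833])
q=lambda l:(np.array(l,float)+.5)/1.5625-.5
P=onplane('wrist',q([[347,367],[441,368],[338,72],[450,72]]),.027,s)[:,:2]
print(np.round(np.c_[(P-O)@X,(P-O)@Y]*1000,1))
L=cv2.createLineSegmentDetector().detect(cv2.cvtColor(im,cv2.COLOR_RGB2GRAY))[0].reshape(-1,4)
for z in(.022,.027):
    A=onplane('wrist',L[:,:2],z,s)[:,:2];B=onplane('wrist',L[:,2:],z,s)[:,:2];d=B-A;l=np.hypot(*d.T)
    a=(np.degrees(np.arctan2(d[:,1],d[:,0]))+90)%180-90;y=((A+B)/2-O)@Y
    if z==.022:
        k=(l>.025)&(abs(a+10.5)<3);print('grid',np.average(a[k],weights=l[k]))
    else:
        k=(l>.03)&(abs(abs(y)-.023)<.004)&(abs(a+10.5)<4);print('strip edges',a[k],l[k],y[k])
```

```text
[[-188.1   22.4]
 [-188.7  -23.5]
 [ -56.8   21.9]
 [ -56.9  -23.2]]
grid -10.590853352018872
strip edges [] [] []
```

Emit:
send_rows(targets=[{"claw":1,"travel":[0.5,-0.1,0],"angular":[0,0,0]},{"claw":1,"travel":[0.5,-0.1,0],"angular":[0,0,0]},{"claw":1,"travel":[0.36,-0.06,0],"angular":[0,0,0]},{"claw":1,"travel":[0,0,-0.5],"angular":[0,0,0]},{"claw":1,"travel":[0,0,-0.4],"angular":[0,0,0]},{"claw":1,"travel":[0,0,-0.16],"angular":[0,0,0]},{"claw":1,"travel":[0,0,0],"angular":[0,0,0]},{"claw":1,"travel":[0,0,0],"angular":[0,0,0]}])

```text
t: 11.9
position: [0.5223, -0.213, 0.0337]
ee_rot: [-3.141, -0.0, -0.184]
contact_force: [0.1, 0.2, -0.1]
grip_width: 0.0002
gripper_force: 0.0
```

Emit:
send_rows(targets=[{"claw":1,"travel":[0,0,-0.03],"angular":[0,0,0]},{"claw":1,"travel":[0,0,-0.03],"angular":[0,0,0]},{"claw":1,"travel":[0,0,0],"angular":[0,0,0]},{"claw":1,"travel":[0,0,0],"angular":[0,0,0]}])

```text
t: 12.3
position: [0.5221, -0.2132, 0.0307]
ee_rot: [3.141, -0.001, -0.184]
contact_force: [0.5, -0.4, 0.3]
grip_width: 0.0
gripper_force: 0.0
```

Emit:
send_rows(targets=[{"claw":1,"travel":[0,0,-0.04],"angular":[0,0,0]},{"claw":1,"travel":[0,0,-0.04],"angular":[0,0,0]},{"claw":1,"travel":[0,0,0],"angular":[0,0,0]},{"claw":1,"travel":[0,0,0],"angular":[0,0,0]}])

```text
t: 12.7
position: [0.5221, -0.2132, 0.0271]
ee_rot: [3.141, -0.0, -0.184]
contact_force: [-2.9, 1.0, 8.2]
grip_width: -0.0003
gripper_force: 4.2
```

Emit:
send_rows(targets=[{"claw":1,"travel":[0,0,-0.02],"angular":[0,0,0]},{"claw":1,"travel":[0,0,0],"angular":[0,0,0]},{"claw":1,"travel":[0,0,0],"angular":[0,0,0]}])

```text
t: 13.0
position: [0.5221, -0.2132, 0.0271]
ee_rot: [3.141, -0.0, -0.184]
contact_force: [-5.5, 2.2, 17.5]
grip_width: 0.0
gripper_force: 8.6
```

Run:
```python
from h import *
O=np.array([.6212,-.2316]);X=np.array([.9833,-.1822]);Y=np.array([.1822,.9833])
sc=cams.grab_frame('scene');tp=cams.grab_frame('top')
for n,im in(('top',tp),('scene',sc)):
    im=im.astype(np.float32)
    for y in(-.012,.012):
        uv=proj(n,[[*(O+x*X+y*Y),.027] for x in np.arange(-.004,.0241,.002)]).astype(np.float32)
        print(n,y,cv2.remap(im,uv[:,:1].copy(),uv[:,1:].copy(),1)[:,0].sum(1).astype(int)//3)
s0=cv2.imread('pics/scene0.png')[:,:,::-1]
k=proj('scene',[[.58,-.322,.085]])[0].astype(int);print('head diff',np.abs(sc.astype(int)-s0)[k[1]-12:k[1]+12,k[0]-12:k[0]+12].mean())
s=env.read_state();print(s['t'],s['contact_force'])
```

```text
top -0.012 [233 195 159 129 121 116 111  95  78  68  63  62  60  60  61]
top 0.012 [223 195 159 136 124 121 113 100  83  70  62  61  61  61  60]
scene -0.012 [167 178 180 180 181 180 170 158 142 120 102  86  77  79  86]
scene 0.012 [155 168 182 185 184 183 177 155 136 122 103  87  81  78  78]
head diff 16.24363425925926
13.1 [-4.6947625   1.37773771 17.17333716]
```

```bash
python3 -c "
from rig import close_job
print(close_job())"
```

```text
the job is handed in; nothing more can be done
None
```

The strip lies flat and square under the guard near mid-bed, with about 1 cm (10–11 mm measured) past the cutting edge; the arm is pressing it down at about 17 N, and the job is handed in at 13 s with no sign that the guard, head or other items moved.

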